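# Find the full case by its weight

## Task

One of the three identical blue cases in the leaning rack is still full and the other two are nearly empty: lift them in turn to feel which is the heavy one, putting each light one back in its own pocket. Stand the heavy case upright, without dropping it, in the grey tray that has no tin in it, and let go. Leave everything else where it is.

Things in the scene. Friction and masses are not known exactly. Their poses are not given: they have to be found in the camera images.
- rack: Fixed white rack, base 150 x 340 mm; three pockets 112 mm apart along its y, each 42 x 108 mm inside, leaning 25 degrees: their axis runs up towards the robot, (-0.423, 0, 0.906) in this frame. Walls along that axis: 42 mm on the robot's side, 36 mm far side, both flared at the rim, 35 mm dividers. Origin: centre of the underside; pocket floors' centre line 45 mm above it, x away from robot.
- case_a: One of three identical closed blue plastic cases, 36 mm thick (x), 95 wide (y), 100 tall (z). Origin: centre of its underside. Starts in a rack pocket, top leaning 25 degrees towards the robot, its face against the robot-side wall, 6 mm free behind. Rigid; grip its top half across the 36 mm. Two are nearly empty (0.14 to 0.21 kg in all), one, unknown, is full (0.43 to 0.65 kg, packed at the bottom).
- case_b: One of three identical closed blue plastic cases, 36 mm thick (x), 95 wide (y), 100 tall (z). Origin: centre of its underside. Starts in a rack pocket, top leaning 25 degrees towards the robot, its face against the robot-side wall, 6 mm free behind. Rigid; grip its top half across the 36 mm. Two are nearly empty (0.14 to 0.21 kg in all), one, unknown, is full (0.43 to 0.65 kg, packed at the bottom).
- case_c: One of three identical closed blue plastic cases, 36 mm thick (x), 95 wide (y), 100 tall (z). Origin: centre of its underside. Starts in a rack pocket, top leaning 25 degrees towards the robot, its face against the robot-side wall, 6 mm free behind. Rigid; grip its top half across the 36 mm. Two are nearly empty (0.14 to 0.21 kg in all), one, unknown, is full (0.43 to 0.65 kg, packed at the bottom).
- tray_a: One of two identical fixed grey open trays, outside 100 mm (own x) by 140 mm (own y), 35 mm high, walls and floor 4 mm thick. Origin: centre of the underside; z up; yaw within 0.2 rad. One of the two trays holds the aluminium tin, the other is empty; which of the two places has the empty one varies.
- tray_b: One of two identical fixed grey open trays, outside 100 mm (own x) by 140 mm (own y), 35 mm high, walls and floor 4 mm thick. Origin: centre of the underside; z up; yaw within 0.2 rad. One of the two trays holds the aluminium tin, the other is empty; which of the two places has the empty one varies.
- tray_tin: Round aluminium tin, 69 mm across, 34 mm high, which lies in one of the two trays. Origin: centre of its underside.
- loose_tin: Second round aluminium tin, 69 mm across, 34 mm high, standing on the shelf top. Origin: centre of its underside.
- sprayer: Grey plastic trigger sprayer, 72 mm across, 192 mm high. Origin: centre of its underside.
- wheel_brush: Wheel brush lying on its bristles, black handle, 270 mm long (own x), 50 mm wide, 37 mm high. Origin: on its underside, where handle meets head.
- acrylic_box: Closed clear acrylic box with steel clip, 92 x 132 mm, 55 mm high. Origin: centre of its underside.
- polish_bottle: White bottle with black cap, 60 mm across, 160 mm high. Origin: centre of its underside.
There are look-alikes about, which are no part of the job. What is shaped like the case_a but green or turquoise is not meant. Leave any red look-alike of the tray_a alone.

How it is judged (in metres and radians):
On the way:
1. a case has been lifted clear of its pocket (distance of any of case_a, case_b, case_c from where it was at the start of the episode above 0.045 m), for 0.2 s.
At the end, for the whole second after the job is handed in: The heavy case stands upright (within 7 degrees) at rest on the floor of the tray without the tin, resting there with its full weight; the other two cases are back in their own pockets, leaning as before (within 20 mm of their starting places); no bystander has shifted 30 mm or more (((((x of case_a in the frame of tray_a between -0.032 and 0.032 m and y of case_a in the frame of tray_a between -0.03 and 0.03 m and z of case_a in the frame of tray_a below 0.012 m and contact force between case_a and tray_a above 3 N and horizontal distance between tray_tin and tray_a above 0.08 m) or (x of case_a in the frame of tray_b between -0.032 and 0.032 m and y of case_a in the frame of tray_b between -0.03 and 0.03 m and z of case_a in the frame of tray_b below 0.012 m and contact force between case_a and tray_b above 3 N and horizontal distance between tray_tin and tray_b above 0.08 m)) and angle between case_a's own z axis and vertical below 0.12 rad and linear speed of each of case_a, case_b, case_c below 0.02 m/s and distance of each of case_b, case_c from where it was at the start of the episode below 0.02 m and angle between case_b's own z axis and vertical between 0.33 and 0.55 rad and angle between case_c's own z axis and vertical between 0.33 and 0.55 rad) or (((x of case_b in the frame of tray_a between -0.032 and 0.032 m and y of case_b in the frame of tray_a between -0.03 and 0.03 m and z of case_b in the frame of tray_a below 0.012 m and contact force between case_b and tray_a above 3 N and horizontal distance between tray_tin and tray_a above 0.08 m) or (x of case_b in the frame of tray_b between -0.032 and 0.032 m and y of case_b in the frame of tray_b between -0.03 and 0.03 m and z of case_b in the frame of tray_b below 0.012 m and contact force between case_b and tray_b above 3 N and horizontal distance between tray_tin and tray_b above 0.08 m)) and angle between case_b's own z axis and vertical below 0.12 rad and linear speed of each of case_b, case_a, case_c below 0.02 m/s and distance of each of case_a, case_c from where it was at the start of the episode below 0.02 m and angle between case_a's own z axis and vertical between 0.33 and 0.55 rad and angle between case_c's own z axis and vertical between 0.33 and 0.55 rad) or (((x of case_c in the frame of tray_a between -0.032 and 0.032 m and y of case_c in the frame of tray_a between -0.03 and 0.03 m and z of case_c in the frame of tray_a below 0.012 m and contact force between case_c and tray_a above 3 N and horizontal distance between tray_tin and tray_a above 0.08 m) or (x of case_c in the frame of tray_b between -0.032 and 0.032 m and y of case_c in the frame of tray_b between -0.03 and 0.03 m and z of case_c in the frame of tray_b below 0.012 m and contact force between case_c and tray_b above 3 N and horizontal distance between tray_tin and tray_b above 0.08 m)) and angle between case_c's own z axis and vertical below 0.12 rad and linear speed of each of case_c, case_a, case_b below 0.02 m/s and distance of each of case_a, case_b from where it was at the start of the episode below 0.02 m and angle between case_a's own z axis and vertical between 0.33 and 0.55 rad and angle between case_b's own z axis and vertical between 0.33 and 0.55 rad)) and distance of each of tray_tin, loose_tin, sprayer, wheel_brush, acrylic_box, polish_bottle from where it was at the start of the episode below 0.03 m); the robot touches nothing.
It fails at once if a bystander is knocked 40 mm or more from its place (distance of any of tray_tin, loose_tin, sprayer, wheel_brush, acrylic_box, polish_bottle from where it was at the start of the episode above 0.04 m).
It fails at once if a case is dropped or rammed into a tray (impact over 60 N) (contact force between any of case_a, case_b, case_c and tray_a above 60 N or contact force between any of case_a, case_b, case_c and tray_b above 60 N).
It also fails if it takes over 67 s, if anything falls off the work surface, if the arm or the gripper's body presses on something with over 40 N, if the wrist force passes 120 N, or if a joint passes its speed limit or range.

## Robot

A 6-joint arm with a two-finger parallel gripper is mounted at the origin on the work surface. World frame = base frame: x ahead of the robot, y to its left, z up, the work surface at z = 0. Lengths are in mm, angles in rad, forces in N, time in s.
With the tool pointing down it reaches from about 375 to 925 mm from the base axis. Payload 5.7 kg.
Tool frame: the origin (TCP) lies at the very end of the fingers, on their centre line; the grasp point (between the pads) lies 19 mm behind it (manip.grasp_offset is the distance from the TCP to the grasp point, in mm); z points along the fingers, x is the direction in which the jaws open and shut, and the axes are right-handed (so a half turn about z gives the same grasp; the last joint's range is limited). The gripper opens to 85 mm and grips with 20 to 120 N. Pads are 22 mm wide; open, the fingers measure 114 mm over their backs; the gripper's body (76 mm by 85 mm) begins 54 mm behind the grasp point. The pads swing forward as they close: fully open they stand 13 mm farther back than shut.
Start: joints at [-0.115, 0.359, 1.51, -0, 1.272, -0.115], TCP at [599.969, -0.004, 231.267] pointing down, gripper open.
Joint ranges: [-2.97, 2.97], [-1.01, 2.36], [0.21, 2.38], [-0.96, 4.11], [0.2, 2.71], [-2.98, 2.98]. Speed limits (rad/s): [2.39, 2.39, 3.14, 3.14, 3.14, 3.14].

## Interface

Orientations are given as a rotation vector (axis times angle).
In Python, from cell import get_state, cams, manip, nets gives the robot as it stands.
- The arm moves only by the shell command python3 -m crank 'ROWS'. ROWS is JSON, a list of rows, each an object of numbers: "grip": the opening, from 0 (shut) to 1 (fully open); "dx", "dy", "dz": the shift along the world's x, y, z normalised to -1 to 1, where 1 is 0.05 m; "ax", "ay", "az": the turn, a rotation vector about the world's x, y, z normalised to -1 to 1, where 1 is 180 degrees. In form: [{"grip": .., "dx": .., "dy": .., "dz": .., "ax": .., "ay": .., "az": ..}, ...]. A call has 1 to 5 rows; each row shifts and turns the commanded pose from where the row before left it; what a row does not reach is not made up. A row lasts 1/12 s, in which the tool goes at most 41.7 mm and 7.16 degrees, less where a joint would pass 70% of its speed; a pose out of reach is approached as far as the arm can. A call with a number of a shift or a turn outside -1 to 1 is refused whole. A call with a gripper value outside its range is refused whole. The fingers move at their own pace and stop on an object; the grip force is fixed at half the most. Time passes only in rows, so rows that do not move let the fingers close. It gives the time, the measured TCP pose, the force and the opening at its end, in the units of the state.
- get_state(): the state, without advancing time (a new reading comes with each control period).
- cams.read_camera(name): name is "scene" or "side" or "wrist"; returns (picture, depth): 480x640x3 uint8, red, green, blue; 480x640 float32, mm along the optical axis (not along the pixel's ray), 0 where there is no reading.
- cams.camera_params(name): a dict with "fovy" (degrees; the focal length in pixels is half the picture's height over the tangent of half this angle, whatever the lens; pixels are square), "cx", "cy" (the principal point, pixels), "xyz" and "rotation" of the camera in the world. Camera axes: x right, y down, z forward; pixel columns grow to the right and rows downward; lengths in mm; the calibration is good to about 2 mm. A picture is of the moment at which its call begins: read the wrist's pose just before it. camera_params takes no time and is no camera call; for the wrist camera it gives the pose at the moment of the call.
- manip.job_done(): hands the job in, once; it reports no verdict.
Trained networks look in the newest picture that a camera, given by its name, has taken for a name from the list of things; names that differ only in an ending like _2 or _b are one class to them, and where a whole thing is asked for, a point or a joint stands for the part that bears it (a point fixed in the world has none). Each returns a list of dicts, best first, with "score" (0 to 1); they miss things now and then, are a little off and sometimes report something else, mostly with a low value. They report only what shows in the picture. A call takes as long as a camera call. They do not tell look-alikes from the thing itself.
- nets.boxes_of(camera, query): "point" ([x, y, z] in mm, in world coordinates, good to about 4 mm: the middle of the surface that is visible of it).
The state is a dict: "t": time; "q": joint angles; "joint_velocities": joint speeds; "effort": joint torques, N m; "position": TCP position; "tool_rot": TCP orientation; "contact_force": force on the tool from outside, world axes, zero at the start; "ft_torque": the same for the moment, N m; "gripper_width": opening from 0.0 (shut) to 1.0 (fully open).
Only numpy, scipy, OpenCV 4.12 (cv2) and the standard library are available. Lean on these libraries where they do the work, as an engineer would, in place of code of your own. Each camera call takes 0.05 s, during which the arm holds its last target. There are 200 camera calls.

## Working session

There is one attempt and no reset: what is moved stays moved. The work goes in short steps, Python scripts to look and compute and a shell command to move; the robot and the scene stay as the last step left them, time stands still between calls to the robot, and variables do not carry over. Pictures are saved under pics/ and viewed, about 8 in all and at most 12, crops included, and the job is handed in when it is done.

```bash
mkdir -p pics; ls; cat > h.py <<'E'
import numpy as np,cv2
from cell import get_state,cams,manip,nets
def cloud(n):
    im,d=cams.read_camera(n);p=cams.camera_params(n)
    f=240/np.tan(np.radians(p["fovy"])/2)
    v,u=np.mgrid[:480,:640]
    c=np.dstack([(u-p["cx"])/f*d,(v-p["cy"])/f*d,d])
    R=np.array(p["rotation"])
    if R.size==3:
        R=cv2.Rodrigues(R.astype(float))[0]
    return im,d,c@R.T+np.array(p["xyz"])
E
python3 - <<'E'
from h import *
print(get_state()); print(cams.camera_params("scene"))
for n in("scene","side"):
    im,d,w=cloud(n); cv2.imwrite(f"pics/{n}0.png",im[...,::-1]); np.savez(f"{n}0.npz",im=im,d=d,w=w)
    for q in("rack","case_a","tray_a","tray_tin","sprayer","wheel_brush","acrylic_box","polish_bottle"):
        print(n,q,[(np.round(r["point"]).tolist(),round(r["score"],2)) for r in nets.boxes_of(n,q)][:6])
E
```

```text
pics
{'t': 0.0, 'q': array([-1.15120049e-01,  3.59519681e-01,  1.51147188e+00,  7.04035637e-06,
        1.27251396e+00, -1.15087345e-01]), 'joint_velocities': array([ 0.00086478,  0.00095909,  0.00123917, -0.0015276 , -0.00057252,
        0.00175864]), 'effort': array([ 1.96551155e-03, -5.27614331e+01, -2.78626120e+01, -6.37880498e-05,
        1.32890840e-02, -2.81424428e-05]), 'position': array([5.99291856e+02, 6.47121075e-02, 2.30429855e+02]), 'tool_rot': array([-3.14136486e+00,  5.46268492e-05,  2.98340956e-03]), 'contact_force': array([ 0.32119647, -0.0920943 , -0.13559992]), 'ft_torque': array([ 0.01412033, -0.04767505,  0.03280164]), 'gripper_width': 0.9977065464156506}
{'fovy': 47.564803011782786, 'cx': 316.5056188861418, 'cy': 239.03206112793544, 'xyz': array([1475.19526933,  374.46078065,  966.18922411]), 'rotation': array([-1.3786979 , -2.09337841,  0.93269016])}
scene rack [([671.0, 192.0, 3.0], 0.69)]
scene case_a [([475.0, 490.0, 36.0], 0.93), ([868.0, 134.0, 40.0], 0.85), ([641.0, 291.0, 115.0], 0.81), ([617.0, 75.0, 114.0], 0.73), ([584.0, -218.0, 39.0], 0.57)]
scene t
[... 311 characters left out ...]
0], 0.82), ([617.0, -474.0, 80.0], 0.5)]
scene polish_bottle [([612.0, -474.0, 80.0], 0.67)]
side rack [([666.0, 196.0, 3.0], 0.69)]
side case_a [([602.0, 74.0, 130.0], 0.98), ([843.0, 142.0, 35.0], 0.8), ([610.0, 187.0, 129.0], 0.77), ([626.0, 311.0, 128.0], 0.74), ([471.0, 482.0, 36.0], 0.67)]
side tray_a [([431.0, -291.0, 5.0], 0.93), ([589.0, -228.0, 10.0], 0.91), ([257.0, -256.0, 9.0], 0.69), ([627.0, 312.0, 127.0], 0.52)]
side tray_tin [([577.0, -211.0, 34.0], 0.92)]
side sprayer [([620.0, 464.0, 121.0], 0.61), ([575.0, -465.0, 66.0], 0.25)]
side wheel_brush [([721.0, -236.0, 32.0], 0.59)]
side acrylic_box [([395.0, 296.0, 51.0], 0.6)]
side polish_bottle [([577.0, -469.0, 64.0], 0.61)]
```

View pics/scene0.png

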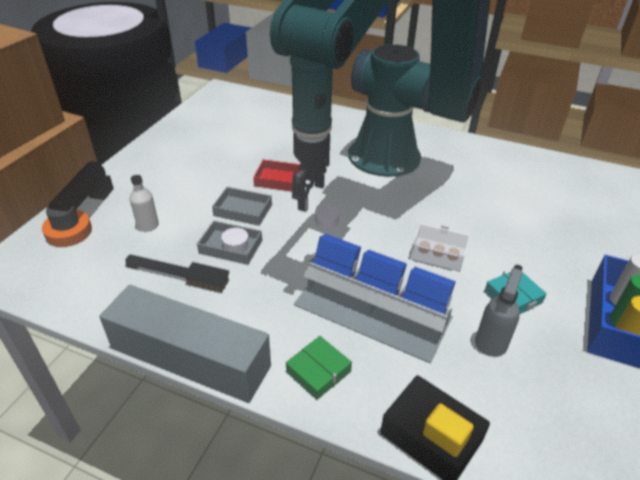

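View pics/side0.png

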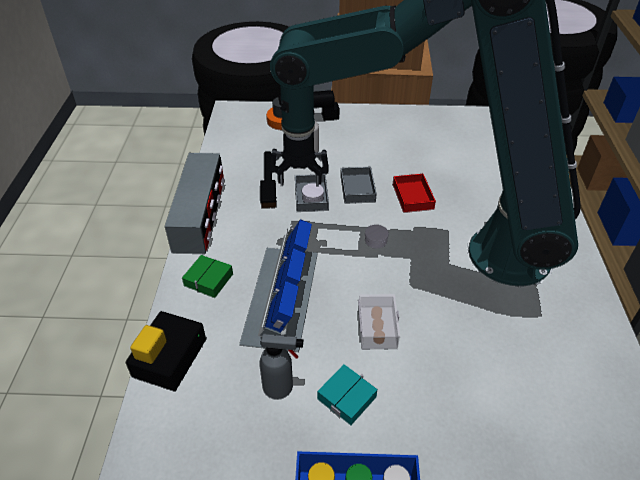

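The scene picture shows the rack with blue cases at about (335,255), (380,270) and (428,290). The empty grey tray is at (242,205), with the tin's tray at (230,240) and the red look-alike at (278,175). In the side picture the empty tray is at (358,184) and the loose tin at (375,235). Next I fit the geometry.

```bash
python3 - <<'E'
from h import *
from scipy.ndimage import label
for n in("scene","side"):
    z=np.load(f"{n}0.npz");im,d,w=z["im"],z["d"],z["w"]
    hsv=cv2.cvtColor(im,cv2.COLOR_RGB2HSV)
    X,Y,Z=w[...,0],w[...,1],w[...,2]
    m=(d>0)&(abs(hsv[...,0].astype(int)-114)<9)&(hsv[...,1]>120)&(X>520)&(X<720)&(Y>0)&(Y<400)&(Z>50)&(Z<200)
    print(n,m.sum(),"table z",np.median(Z[(d>0)&(abs(X-500)<40)&(abs(Y-150)<30)]))
    dx=np.dstack([cv2.Sobel(np.ascontiguousarray(w[...,i].astype(np.float32)),-1,1,0,ksize=5) for i in range(3)])
    dy=np.dstack([cv2.Sobel(np.ascontiguousarray(w[...,i].astype(np.float32)),-1,0,1,ksize=5) for i in range(3)])
    N=np.cross(dy,dx);N/=np.linalg.norm(N,axis=2,keepdims=True)+1e-9
    N*=np.sign(N[...,2:])
    m=cv2.erode(m.astype(np.uint8),np.ones((2,2)))>0
    for nm,ref in(("top",(-.423,0,.906)),("back",(.906,0,.423))):
        mm=m&(N@np.array(ref)>.9)
        L,k=label(mm)
        for i in range(1,k+1):
            s=L==i
            if s.sum()<60: continue
            p=w[s];c=np.median(p,0);nv=np.linalg.svd(p-p.mean(0),full_matrices=False)[2][2];nv*=np.sign(nv[2])
            print(nm,s.sum(),c.round(),"n",nv.round(3),"lo",np.percentile(p,2,0).round(),"hi",np.percentile(p,98,0).round())
    # trays
    for nm,cx,cy in(("empty",431,-289),("tinned",590,-235),):
        s=(d>0)&(abs(X-cx)<85)&(abs(Y-cy)<100)&(Z>27)&(Z<41)&(hsv[...,1]<70)&(hsv[...,2]<150)
        L,k=label(s,np.ones((3,3)))
        b=max(range(1,k+1),key=lambda i:(L==i).sum());p=w[L==b]
        r=cv2.minAreaRect(p[:,:2].astype(np.float32));print(nm,len(p),np.round(r[0]),np.round(r[1]),round(r[2],1),"z",np.median(p[:,2]).round(1))
    s=(d>0)&(abs(X-500)<110)&(abs(Y-30)<70)&(Z>28)&(Z<42)
    if s.sum(): print("loose tin",s.sum(),np.median(w[s],0).round())
    # rack base plate edge: z 2..14?
E
```

```text
scene 3974 table z nan
top 131 [596.  68. 136.] n [-0.437  0.041  0.898] lo [581.  31. 129.] hi [609. 111. 143.]
top 141 [608. 182. 136.] n [-0.432  0.04   0.901] lo [594. 143. 129.] hi [620. 223. 142.]
top 151 [617. 295. 136.] n [-0.433  0.04   0.9  ] lo [605. 253. 129.] hi [632. 334. 142.]
back 710 [621.  73. 111.] n [ 0.902 -0.092  0.422] lo [605.  28.  84.] hi [636. 109. 137.]
back 895 [631. 180. 110.] n [ 0.902 -0.093  0.421] lo [617. 138.  84.] hi [646. 221. 137.]
back 913 [643. 294. 110.] n [ 0.906 -0.086  0.414] lo [629. 250.  83.] hi [657. 332. 137.]
empty 302 [ 438. -279.] [110. 141.] 5.1 z 31.2
tinned 345 [ 585. -235.] [104. 143.] 5.7 z 31.3
loose tin 66 [403. -29.  33.]
side 2279 table z -0.23885319821863504
top 169 [589.  70. 134.] n [-0.439  0.03   0.898] lo [578.  34. 128.] hi [602. 112. 143.]
top 219 [601. 177. 135.] n [-0.468  0.039  0.883] lo [589. 140. 127.] hi [616. 221. 143.]
top 221 [611. 283. 134.] n [-0.476  0.041  0.879] lo [599. 251. 127.] hi [625. 335. 143.]
back 423 [627. 153. 111.] n [ 0.902 -0.088  0.423] lo [606.  41.  68.] hi [650. 253. 143.]
back 203 [645. 297. 104.] n [ 0.902 -0.091  0.422] lo [629. 255.  65.] hi [663. 337. 141.]
empty 231 [ 435. -278.] [100. 150.] 6.1 z 32.8
tinned 135 [ 582. -232.] [ 99. 147.] 5.5 z 32.7
loose tin 67 [400. -29.  33.]
  return _methods._mean(a, axis=axis, dtype=dtype,
  ret = ret.dtype.type(ret / rcount)
```

```bash
cat > chk.py <<'E'
import sys
from h import *
# usage: chk case(0,1,2)  height of TCP above case top along the axis
def rel(c,h):
    s=get_state();yaw=-0.1
    R=cv2.Rodrigues(np.array([0,0,yaw]))[0];t=np.radians(25)
    a=R@[-np.sin(t),0,np.cos(t)];b=R@[np.cos(t),0,np.sin(t)]
    top=np.array([601,182.5,134])+(c-1)*112*(R@[0,1,0])
    T=cv2.Rodrigues(s["tool_rot"])[0];G=np.column_stack([b,np.cross(-a,b),-a])
    print("t",round(s["t"],2),"d/50:",((top+h*a-s["position"])/50).round(3),"drot/pi:",(cv2.Rodrigues(G@T.T)[0].ravel()/np.pi).round(4),"F",s["contact_force"].round(2),"tq",s["ft_torque"].round(2),"w",round(s["gripper_width"],3),"axis a",a.round(3))
rel(int(sys.argv[1]),float(sys.argv[2]))
E
python3 -m crank '[{"grip":1,"dx":-0.174,"dy":0.297,"dz":-0.096,"ax":0,"ay":-0.0347,"az":0},{"grip":1,"dx":-0.174,"dy":0.297,"dz":-0.096,"ax":0,"ay":-0.0347,"az":0},{"grip":1,"dx":-0.174,"dy":0.297,"dz":-0.096,"ax":0,"ay":-0.0347,"az":0},{"grip":1,"dx":-0.174,"dy":0.297,"dz":-0.096,"ax":0,"ay":-0.0347,"az":0},{"grip":1,"dx":-0.174,"dy":0.297,"dz":-0.096,"ax":0,"ay":0,"az":-0.0318}]'
python3 -m crank '[{"grip":1},{"grip":1},{"grip":1}]'
python3 chk.py 0 80
python3 - <<'E'
from h import *
for n in("wrist",):
    im,d,w=cloud(n); cv2.imwrite(f"pics/{n}1.png",im[...,::-1]); np.savez(f"{n}1.npz",im=im,d=d,w=w)
E
```

```text
t: 1.32
position: [547.9, 69.9, 202.7]
tool_rot: [3.055, -0.102, 0.661]
contact_force: [-3.9, 0.3, -2.9]
gripper_width: 1.0
t 1.32 d/50: [0.165 0.091 0.077] drot/pi: [-0.0003 -0.0032 -0.0106] F [-3.93  0.28 -2.87] tq [0.05 0.38 0.  ] w 1.0 axis a [-0.421  0.042  0.906]$[0]: bad value
```

View pics/wrist1.png

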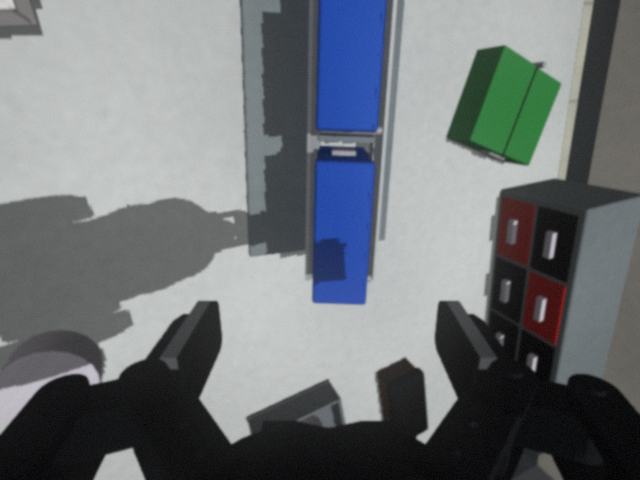

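The wrist picture shows case A's end face spanning (315–375, 150–300). It sits between the fingers at x≈215 and x≈440 and is parallel to the jaws. I check its position in the wrist cloud.

```bash
python3 -m crank '[{"grip":1,"dx":0,"dy":0,"dz":0,"ax":0,"ay":0,"az":0},{"grip":1,"dx":0,"dy":0,"dz":0,"ax":0,"ay":0,"az":0}]'
python3 - <<'E'
from h import *
im,d,w=cloud("wrist")
hsv=cv2.cvtColor(im,cv2.COLOR_RGB2HSV)
R=cv2.Rodrigues(np.array([0,0,-.1]))[0];t=np.radians(25)
a=R@[-np.sin(t),0,np.cos(t)];b=R@[np.cos(t),0,np.sin(t)];y=R@[0,1,0]
m=(d>0)&(abs(hsv[...,0].astype(int)-114)<12)&(hsv[...,1]>120)
q=(w-[601,182.5,134])@np.column_stack([b,y,a])
for lo,hi in((-165,-62),(-54,54)):
    p=q[m&(q[...,1]>lo)&(q[...,1]<hi)&(abs(q[...,2])<12)&(abs(q[...,0])<40)]
    print(len(p),"lo",np.percentile(p,2,0).round(1),"hi",np.percentile(p,98,0).round(1),"med",np.median(p,0).round(1))
E
python3 chk.py 0 80
```

```text
t: 1.53
position: [560.3, 69.8, 209.6]
tool_rot: [3.051, -0.098, 0.676]
contact_force: [1.2, 0.0, 0.4]
gripper_width: 0.999
7876 lo [ -16.4 -157.9   -1.9] hi [ 17.  -67.6   1.3] med [ 3.000e-01 -1.084e+02 -1.000e-01]
8467 lo [-16.7 -48.   -1.6] hi [17.2 16.8  1.4] med [  0.3 -13.3  -0.1]
t 1.58 d/50: [-0.1    0.1   -0.069] drot/pi: [ 0.0002  0.0001 -0.0109] F [ 0.71 -0.71 -0.17] tq [ 0.02  0.17 -0.05] w 0.997 axis a [-0.421  0.042  0.906]
```

```bash
python3 -m crank '[{"grip":1,"dx":-0.1,"dy":0.09,"dz":-0.069,"ax":0,"ay":0,"az":-0.0109},{"grip":1,"dx":0.1,"dy":-0.01,"dz":-0.22,"ax":0,"ay":0,"az":0},{"grip":1,"dx":0.1,"dy":-0.01,"dz":-0.22,"ax":0,"ay":0,"az":0},{"grip":1,"dx":0,"dy":0,"dz":0,"ax":0,"ay":0,"az":0},{"grip":1,"dx":0,"dy":0,"dz":0,"ax":0,"ay":0,"az":0}]'
python3 chk.py 0 -42
```

```text
t: 2.0
position: [565.5, 72.3, 183.3]
tool_rot: [3.042, -0.156, 0.671]
contact_force: [-0.6, 0.2, 0.2]
gripper_width: 1.001
t 2.0 d/50: [ 0.84  -0.06  -1.747] drot/pi: [ 0.0001 -0.0008  0.0007] F [-0.62  0.24  0.17] tq [ 0.11  0.26 -0.03] w 1.001 axis a [-0.421  0.042  0.906]
```

```bash
python3 -m crank '[{"grip":1,"dx":0.21,"dy":-0.015,"dz":-0.44,"ax":0,"ay":0,"az":0},{"grip":1,"dx":0.21,"dy":-0.015,"dz":-0.44,"ax":0,"ay":0,"az":0},{"grip":1,"dx":0.21,"dy":-0.015,"dz":-0.44,"ax":0,"ay":0,"az":0},{"grip":1,"dx":0.21,"dy":-0.015,"dz":-0.43,"ax":0,"ay":0,"az":0},{"grip":1,"dx":0,"dy":0,"dz":0,"ax":0,"ay":0,"az":0}]'
python3 -m crank '[{"grip":1,"dx":0,"dy":0,"dz":0,"ax":0,"ay":0,"az":0},{"grip":1,"dx":0,"dy":0,"dz":0,"ax":0,"ay":0,"az":0}]'
python3 chk.py 0 -42
```

```text
t: 2.42
position: [606.9, 69.1, 92.9]
tool_rot: [3.043, -0.156, 0.666]
contact_force: [0.0, -0.3, 0.1]
gripper_width: 1.0
t: 2.58
position: [606.4, 69.7, 96.7]
tool_rot: [3.042, -0.155, 0.672]
contact_force: [-0.0, 0.4, 0.8]
gripper_width: 0.999
t 2.58 d/50: [ 0.021 -0.008 -0.015] drot/pi: [ 0.     -0.0005  0.0007] F [-0.    0.37  0.85] tq [0.02 0.22 0.02] w 0.999 axis a [-0.421  0.042  0.906]
```

```bash
for i in 1 2 3; do python3 -m crank '[{"grip":0,"dx":0,"dy":0,"dz":0,"ax":0,"ay":0,"az":0},{"grip":0,"dx":0,"dy":0,"dz":0,"ax":0,"ay":0,"az":0},{"grip":0,"dx":0,"dy":0,"dz":0,"ax":0,"ay":0,"az":0},{"grip":0,"dx":0,"dy":0,"dz":0,"ax":0,"ay":0,"az":0}]' | grep -v rot; done
python3 chk.py 0 -42
```

```text
t: 2.92
position: [606.1, 70.0, 96.5]
contact_force: [-0.4, 0.1, -0.8]
gripper_width: 0.454
t: 3.25
position: [606.3, 70.1, 96.7]
contact_force: [-4.0, 0.1, 7.5]
gripper_width: 0.415
t: 3.58
position: [606.3, 70.0, 96.7]
contact_force: [-3.4, -0.7, 6.8]
gripper_width: 0.419
t 3.58 d/50: [ 0.024 -0.015 -0.014] drot/pi: [ 0.     -0.0003  0.0005] F [-3.44 -0.71  6.82] tq [ 0.03  0.31 -0.01] w 0.419 axis a [-0.421  0.042  0.906]
```

```bash
python3 -m crank '[{"grip":0,"dx":-0.093,"dy":0.009,"dz":0.2,"ax":0,"ay":0,"az":0},{"grip":0,"dx":-0.093,"dy":0.009,"dz":0.2,"ax":0,"ay":0,"az":0},{"grip":0,"dx":-0.093,"dy":0.009,"dz":0.2,"ax":0,"ay":0,"az":0},{"grip":0,"dx":-0.093,"dy":0.009,"dz":0.2,"ax":0,"ay":0,"az":0},{"grip":0,"dx":-0.093,"dy":0.009,"dz":0.2,"ax":0,"ay":0,"az":0}]'|grep force
for i in 1 2 3; do python3 -m crank '[{"grip":0,"dx":0,"dy":0,"dz":0,"ax":0,"ay":0,"az":0},{"grip":0,"dx":0,"dy":0,"dz":0,"ax":0,"ay":0,"az":0}]' | grep force; done
python3 chk.py 0 13
```

```text
contact_force: [0.8, 0.1, -1.5]
contact_force: [-0.7, -1.0, -1.2]
contact_force: [-0.2, 0.1, -2.2]
contact_force: [-0.2, -1.4, -1.9]
t 4.5 d/50: [ 0.036 -0.01   0.018] drot/pi: [ 0.     -0.0012  0.0007] F [-0.18 -1.41 -1.92] tq [0.03 0.36 0.01] w 0.417 axis a [-0.421  0.042  0.906]
```

```bash
python3 -m crank '[{"grip":0,"dx":0.093,"dy":-0.009,"dz":-0.2,"ax":0,"ay":0,"az":0},{"grip":0,"dx":0.093,"dy":-0.009,"dz":-0.2,"ax":0,"ay":0,"az":0},{"grip":0,"dx":0.093,"dy":-0.009,"dz":-0.2,"ax":0,"ay":0,"az":0},{"grip":0,"dx":0.093,"dy":-0.009,"dz":-0.2,"ax":0,"ay":0,"az":0},{"grip":0,"dx":0.083,"dy":-0.009,"dz":-0.18,"ax":0,"ay":0,"az":0}]'|grep force
python3 -m crank '[{"grip":0,"dx":0,"dy":0,"dz":0,"ax":0,"ay":0,"az":0},{"grip":0,"dx":0,"dy":0,"dz":0,"ax":0,"ay":0,"az":0}]' | grep force
python3 chk.py 0 -42
```

```text
contact_force: [-39.1, 1.8, 75.6]
contact_force: [3.7, 0.2, -1.9]
t 5.08 d/50: [ 0.019 -0.012  0.005] drot/pi: [-0.     -0.0007  0.0006] F [ 3.7   0.21 -1.93] tq [ 0.01 -0.19  0.09] w 0.414 axis a [-0.421  0.042  0.906]
```

The arm overshot at the end of that descent and pressed with about 85 N, so I'll set the next ones down in slower rows. Now I release, back off along the axis and shift to case B.

```bash
python3 -m crank '[{"grip":1,"dx":0,"dy":0,"dz":0,"ax":0,"ay":0,"az":0},{"grip":1,"dx":0,"dy":0,"dz":0,"ax":0,"ay":0,"az":0},{"grip":1,"dx":0,"dy":0,"dz":0,"ax":0,"ay":0,"az":0},{"grip":1,"dx":0,"dy":0,"dz":0,"ax":0,"ay":0,"az":0},{"grip":1,"dx":0,"dy":0,"dz":0,"ax":0,"ay":0,"az":0}]' | grep -v rot
python3 -m crank '[{"grip":1,"dx":-0.1,"dy":0.01,"dz":0.215,"ax":0,"ay":0,"az":0},{"grip":1,"dx":-0.2,"dy":0.02,"dz":0.43,"ax":0,"ay":0,"az":0},{"grip":1,"dx":-0.2,"dy":0.02,"dz":0.43,"ax":0,"ay":0,"az":0},{"grip":1,"dx":-0.2,"dy":0.02,"dz":0.43,"ax":0,"ay":0,"az":0},{"grip":1,"dx":-0.1,"dy":0.01,"dz":0.215,"ax":0,"ay":0,"az":0}]' | grep -v rot
python3 -m crank '[{"grip":1,"dx":0.02,"dy":0.2,"dz":0,"ax":0,"ay":0,"az":0},{"grip":1,"dx":0.06,"dy":0.6,"dz":0,"ax":0,"ay":0,"az":0},{"grip":1,"dx":0.075,"dy":0.75,"dz":0,"ax":0,"ay":0,"az":0},{"grip":1,"dx":0.05,"dy":0.5,"dz":0,"ax":0,"ay":0,"az":0},{"grip":1,"dx":0.02,"dy":0.18,"dz":0,"ax":0,"ay":0,"az":0}]' | grep -v rot
python3 -m crank '[{"grip":1,"dx":0,"dy":0,"dz":0,"ax":0,"ay":0,"az":0},{"grip":1,"dx":0,"dy":0,"dz":0,"ax":0,"ay":0,"az":0}]' | grep -v rot
python3 chk.py 1 50
python3 - <<'E'
from h import *
im,d,w=cloud("wrist"); cv2.imwrite("pics/wrist2.png",im[...,::-1])
hsv=cv2.cvtColor(im,cv2.COLOR_RGB2HSV)
R=cv2.Rodrigues(np.array([0,0,-.1]))[0];t=np.radians(25)
a=R@[-np.sin(t),0,np.cos(t)];b=R@[np.cos(t),0,np.sin(t)];y=R@[0,1,0]
m=(d>0)&(abs(hsv[...,0].astype(int)-114)<12)&(hsv[...,1]>120)
q=(w-[601,182.5,134])@np.column_stack([b,y,a])
for lo,hi in((-165,-58),(-54,54),(58,165)):
    p=q[m&(q[...,1]>lo)&(q[...,1]<hi)&(abs(q[...,2])<12)&(abs(q[...,0])<40)]
    if len(p)>50: print(len(p),"lo",np.percentile(p,2,0).round(1),"hi",np.percentile(p,98,0).round(1),"med",np.median(p,0).round(1))
E
```

```text
t: 5.5
position: [605.2, 69.9, 96.5]
contact_force: [0.7, 0.6, 0.1]
gripper_width: 1.003
t: 5.92
position: [564.9, 74.2, 185.5]
contact_force: [0.2, 0.5, -0.4]
gripper_width: 1.001
t: 6.33
position: [577.2, 188.6, 184.1]
contact_force: [0.9, -0.3, 0.4]
gripper_width: 0.999
t: 6.5
position: [576.0, 185.3, 182.7]
contact_force: [1.0, -1.2, 0.2]
gripper_width: 0.998
t 6.5 d/50: [ 0.079 -0.015 -0.067] drot/pi: [ 0.0002 -0.001   0.0002] F [ 0.97 -1.16  0.18] tq [0.04 0.13 0.03] w 0.998 axis a [-0.421  0.042  0.906]
4373 lo [ -18.6 -121.6  -10.3] hi [ 14.8 -67.4   1.2] med [ -2.  -89.1   0. ]
9746 lo [-18.  -47.3  -2.6] hi [15.7 44.3  1.1] med [-1.4  3.7 -0.2]
10377 lo [-18.   63.7  -1.7] hi [ 15.9 125.1   1.2] med [-1.  96.8 -0.2]
```

```bash
python3 -m crank '[{"grip":1,"dx":0.2,"dy":-0.02,"dz":-0.4,"ax":0,"ay":0,"az":0},{"grip":1,"dx":0.25,"dy":-0.03,"dz":-0.5,"ax":0,"ay":0,"az":0},{"grip":1,"dx":0.25,"dy":-0.03,"dz":-0.5,"ax":0,"ay":0,"az":0},{"grip":1,"dx":0.15,"dy":-0.01,"dz":-0.33,"ax":0,"ay":0,"az":0},{"grip":1,"dx":0,"dy":0,"dz":0,"ax":0,"ay":0,"az":0}]'|grep force
python3 -m crank '[{"grip":1,"dx":0,"dy":0,"dz":0,"ax":0,"ay":0,"az":0}]'|grep force
python3 chk.py 1 -42
for i in 1 2; do python3 -m crank '[{"grip":0,"dx":0,"dy":0,"dz":0,"ax":0,"ay":0,"az":0},{"grip":0,"dx":0,"dy":0,"dz":0,"ax":0,"ay":0,"az":0},{"grip":0,"dx":0,"dy":0,"dz":0,"ax":0,"ay":0,"az":0},{"grip":0,"dx":0,"dy":0,"dz":0,"ax":0,"ay":0,"az":0},{"grip":0,"dx":0,"dy":0,"dz":0,"ax":0,"ay":0,"az":0}]' | grep -v rot; done
python3 chk.py 1 -42
```

```text
contact_force: [-0.5, -0.8, 0.2]
contact_force: [-0.2, -0.2, 0.7]
t 7.05 d/50: [0.007 0.035 0.019] drot/pi: [ 0.0003 -0.0018  0.0013] F [-0.25 -0.2   0.7 ] tq [0.1  0.26 0.05] w 1.001 axis a [-0.421  0.042  0.906]
t: 7.47
position: [618.7, 181.1, 97.0]
contact_force: [-5.3, -0.9, 6.8]
gripper_width: 0.411
t: 7.88
position: [618.7, 181.1, 97.0]
contact_force: [-4.6, -0.8, 5.5]
gripper_width: 0.415
t 7.88 d/50: [-0.001 -0.008 -0.021] drot/pi: [-0.     -0.0007  0.0006] F [-4.56 -0.78  5.48] tq [-0.04  0.4  -0.08] w 0.415 axis a [-0.421  0.042  0.906]
```

Lifting B.

```bash
python3 -m crank '[{"grip":0,"dx":-0.093,"dy":0.009,"dz":0.2,"ax":0,"ay":0,"az":0},{"grip":0,"dx":-0.093,"dy":0.009,"dz":0.2,"ax":0,"ay":0,"az":0},{"grip":0,"dx":-0.093,"dy":0.009,"dz":0.2,"ax":0,"ay":0,"az":0},{"grip":0,"dx":-0.093,"dy":0.009,"dz":0.2,"ax":0,"ay":0,"az":0},{"grip":0,"dx":-0.093,"dy":0.009,"dz":0.2,"ax":0,"ay":0,"az":0}]'|grep force
for i in 1 2 3; do python3 -m crank '[{"grip":0,"dx":0,"dy":0,"dz":0,"ax":0,"ay":0,"az":0},{"grip":0,"dx":0,"dy":0,"dz":0,"ax":0,"ay":0,"az":0}]' | grep force; done
python3 chk.py 1 13
```

```text
contact_force: [-0.1, 0.4, -5.7]
contact_force: [0.3, 0.3, -5.9]
contact_force: [0.2, 0.2, -6.1]
contact_force: [-0.1, -0.3, -5.2]
t 8.8 d/50: [-0.005  0.001  0.008] drot/pi: [ 0.0001 -0.0012  0.0007] F [-0.14 -0.26 -5.19] tq [0.06 0.7  0.02] w 0.411 axis a [-0.421  0.042  0.906]
```

B weighs about 5.7 N (0.58 kg), against A's roughly 1.8 N, so B is the heavy case. I lift it higher and re-measure the empty tray.

```bash
python3 -m crank '[{"grip":0,"dx":-0.1,"dy":0.01,"dz":0.25,"ax":0,"ay":0,"az":0},{"grip":0,"dx":-0.2,"dy":0.02,"dz":0.45,"ax":0,"ay":0,"az":0},{"grip":0,"dx":-0.3,"dy":0.0,"dz":0.5,"ax":0,"ay":0.02,"az":0},{"grip":0,"dx":-0.3,"dy":0,"dz":0.5,"ax":0,"ay":0.03,"az":0},{"grip":0,"dx":-0.2,"dy":0,"dz":0.2,"ax":0,"ay":0.03,"az":0}]'|grep -v rot
python3 -m crank '[{"grip":0,"dx":0,"dy":0,"dz":0,"ax":0,"ay":0.03,"az":0},{"grip":0,"dx":0,"dy":0,"dz":0,"ax":0,"ay":0.0278,"az":0},{"grip":0,"dx":0,"dy":0,"dz":0,"ax":0,"ay":0,"az":0.03},{"grip":0,"dx":0,"dy":0,"dz":0,"ax":0,"ay":0,"az":0.03},{"grip":0,"dx":0,"dy":0,"dz":0,"ax":0,"ay":0,"az":0}]'
python3 - <<'E'
from h import *
for n in("scene","side"):
    im,d,w=cloud(n); cv2.imwrite(f"pics/{n}3.png",im[...,::-1])
    X,Y,Z=np.moveaxis(w,2,0);hsv=cv2.cvtColor(im,cv2.COLOR_RGB2HSV)
    g=(d>0)&(abs(X-435)<80)&(abs(Y+280)<95)&(hsv[...,1]<80)&(hsv[...,2]<170)
    f=g&(Z<9)&(Z>1); top=g&(Z>33)&(Z<39)
    for nm,s in(("wallmid",g&(Z>8)&(Z<40)),("top",top)):
        p=w[s]; r=cv2.minAreaRect(p[:,:2].astype(np.float32)); print(n,nm,len(p),np.round(r[0],1),np.round(r[1]),round(r[2],1),np.percentile(p,[1,99],0).round().tolist())
    print([(np.round(r["point"]).tolist(),round(r["score"],2)) for r in nets.boxes_of(n,"tray_a")][:3])
a=cv2.imread("pics/scene3.png");b=cv2.imread("pics/side3.png")
cv2.imwrite("pics/both3.png",np.hstack([cv2.resize(a[100:420,150:550],(400,320)),cv2.resize(b[100:420,150:550],(400,320))]))
E
```

```text
t: 9.22
position: [540.2, 185.7, 244.7]
contact_force: [2.1, 0.1, -5.7]
gripper_width: 0.418
t: 9.63
position: [541.8, 184.5, 240.4]
tool_rot: [3.095, 0.153, 0.008]
contact_force: [-0.4, -0.2, -5.5]
gripper_width: 0.409
scene wallmid 931 [ 436.5 -281.5] [110. 145.] 5.1 [[382.0, -353.0, 8.0], [494.0, -207.0, 37.0]]
scene top 101 [ 438.5 -279.3] [104. 141.] 4.3 [[384.0, -350.0, 33.0], [494.0, -208.0, 37.0]]
[([250.0, -257.0, 12.0], 0.91), ([428.0, -288.0, 5.0], 0.6)]
side wallmid 585 [ 434.9 -281.2] [101. 156.] 5.8 [[381.0, -356.0, 8.0], [488.0, -204.0, 39.0]]
side top 99 [ 435.1 -277.1] [100. 148.] 6.2 [[381.0, -352.0, 33.0], [486.0, -205.0, 39.0]]
[([434.0, -293.0, 0.0], 0.83), ([622.0, -263.0, -2.0], 0.6), ([257.0, -256.0, 5.0], 0.59)]
```

View pics/both3.png

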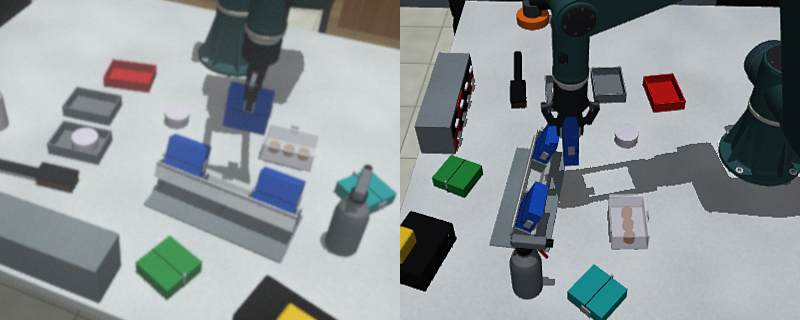

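Case B hangs upright in the gripper, A and C are seated in their pockets, and the empty tray is at about (436, −280) with yaw about +0.095. I carry it over.

```bash
cat > tr.py <<'E'
from h import *
import sys
s=get_state();R=cv2.Rodrigues(np.array([0,0,.095]))[0]@np.diag([1.,-1,-1])
T=cv2.Rodrigues(s["tool_rot"])[0]
print("t",round(s["t"],2),"d/50",((np.array([436,-280,float(sys.argv[1])])-s["position"])/50).round(3),"rot/pi",(cv2.Rodrigues(R@T.T)[0].ravel()/np.pi).round(4),"F",s["contact_force"].round(1),"pos",s["position"].round(1))
E
python3 -m crank '[{"grip":0,"dx":-0.14,"dy":-0.3,"dz":0,"ax":0,"ay":0,"az":0},{"grip":0,"dx":-0.14,"dy":-0.6,"dz":0,"ax":0,"ay":0,"az":0},{"grip":0,"dx":-0.14,"dy":-0.7,"dz":0,"ax":0,"ay":0,"az":0},{"grip":0,"dx":-0.14,"dy":-0.7,"dz":0,"ax":0,"ay":0,"az":0},{"grip":0,"dx":-0.14,"dy":-0.7,"dz":0,"ax":0,"ay":0,"az":0}]'|grep -v rot
python3 -m crank '[{"grip":0,"dx":-0.14,"dy":-0.7,"dz":0,"ax":0,"ay":0,"az":0},{"grip":0,"dx":-0.14,"dy":-0.7,"dz":0,"ax":0,"ay":0,"az":0},{"grip":0,"dx":-0.14,"dy":-0.7,"dz":0,"ax":0,"ay":0,"az":0},{"grip":0,"dx":-0.14,"dy":-0.7,"dz":0,"ax":0,"ay":0,"az":0},{"grip":0,"dx":-0.14,"dy":-0.7,"dz":0,"ax":0,"ay":0,"az":0}]'|grep -v rot
python3 -m crank '[{"grip":0,"dx":-0.14,"dy":-0.7,"dz":0,"ax":0,"ay":0,"az":0},{"grip":0,"dx":-0.14,"dy":-0.7,"dz":0,"ax":0,"ay":0,"az":0},{"grip":0,"dx":-0.14,"dy":-0.7,"dz":0,"ax":0,"ay":0,"az":0},{"grip":0,"dx":-0.14,"dy":-0.5,"dz":0,"ax":0,"ay":0,"az":0},{"grip":0,"dx":-0.14,"dy":-0.18,"dz":0,"ax":0,"ay":0,"az":0}]'|grep -v rot
python3 -m crank '[{"grip":0,"dx":0,"dy":0,"dz":0,"ax":0,"ay":0,"az":0},{"grip":0,"dx":0,"dy":0,"dz":0,"ax":0,"ay":0,"az":0},{"grip":0,"dx":0,"dy":0,"dz":0,"ax":0,"ay":0,"az":0}]'|grep -v rot
python3 tr.py 240
```

```text
t: 10.25
position: [505.4, 33.6, 241.2]
contact_force: [1.5, -0.6, -5.7]
gripper_width: 0.412
t: 10.67
position: [470.3, -141.8, 241.4]
contact_force: [-0.2, -0.2, -5.5]
gripper_width: 0.413
t: 11.08
position: [436.0, -283.6, 241.6]
contact_force: [0.2, 0.2, -5.1]
gripper_width: 0.412
t: 11.33
position: [435.9, -278.2, 241.0]
contact_force: [-0.4, 0.2, -5.9]
gripper_width: 0.415
t 11.33 d/50 [ 0.002 -0.036 -0.019] rot/pi [ 0.0132  0.0022 -0.0002] F [-0.4  0.2 -5.9] pos [ 435.9 -278.2  241. ]
```

```bash
python3 -m crank '[{"grip":0,"dx":0,"dy":-0.03,"dz":-0.3,"ax":0.0132,"ay":0.0022,"az":0},{"grip":0,"dx":0,"dy":0,"dz":-0.5,"ax":0,"ay":0,"az":0},{"grip":0,"dx":0,"dy":0,"dz":-0.6,"ax":0,"ay":0,"az":0},{"grip":0,"dx":0,"dy":0,"dz":-0.4,"ax":0,"ay":0,"az":0},{"grip":0,"dx":0,"dy":0,"dz":-0.2,"ax":0,"ay":0,"az":0}]'|grep -v rot
python3 -m crank '[{"grip":0,"dx":0,"dy":0,"dz":0,"ax":0,"ay":0,"az":0},{"grip":0,"dx":0,"dy":0,"dz":0,"ax":0,"ay":0,"az":0}]'|grep -v rot
python3 tr.py 62
python3 - <<'E'
from h import *
a,d,w=cloud("scene");b,e,v=cloud("side")
hsv=cv2.cvtColor(a,cv2.COLOR_RGB2HSV)
m=(d>0)&(abs(hsv[...,0].astype(int)-114)<12)&(hsv[...,1]>110)&(abs(w[...,0]-436)<60)&(abs(w[...,1]+280)<80)&(w[...,2]>50)
p=w[m];print(len(p),np.percentile(p,[1,50,99],0).round(1).tolist())
c=cv2.resize(a[120:320,150:400],(500,400));f=cv2.resize(b[100:260,290:440],(375,400))[:, :300]
cv2.imwrite("pics/both4.png",np.hstack([c,f])[...,::-1])
E
```

```text
t: 11.75
position: [435.0, -278.2, 138.5]
contact_force: [-1.3, 0.1, -6.8]
gripper_width: 0.416
t: 11.92
position: [436.5, -280.2, 141.3]
contact_force: [0.4, 0.2, -5.1]
gripper_width: 0.411
t 11.92 d/50 [-0.011  0.004 -1.586] rot/pi [ 0.0003 -0.     -0.0007] F [ 0.4  0.2 -5.1] pos [ 436.5 -280.2  141.3]
887 [[425.3, -330.6, 86.3], [453.6, -265.5, 133.3], [466.7, -232.5, 487.7]]
```

View pics/both4.png

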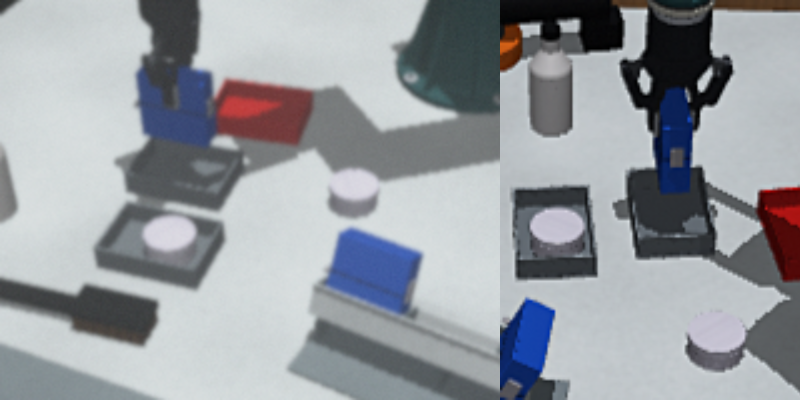

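The case hangs upright and centred over the empty tray, with its underside at about z = 84 as expected. I descend, slowly near the end.

```bash
python3 -m crank '[{"grip":0,"dx":0,"dy":0,"dz":-0.3,"ax":0,"ay":0,"az":0},{"grip":0,"dx":0,"dy":0,"dz":-0.4,"ax":0,"ay":0,"az":0},{"grip":0,"dx":0,"dy":0,"dz":-0.3,"ax":0,"ay":0,"az":0},{"grip":0,"dx":0,"dy":0,"dz":-0.2,"ax":0,"ay":0,"az":0},{"grip":0,"dx":0,"dy":0,"dz":-0.1,"ax":0,"ay":0,"az":0}]'|grep -v rot
python3 -m crank '[{"grip":0,"dx":0,"dy":0,"dz":-0.02,"ax":0,"ay":0,"az":0},{"grip":0,"dx":0,"dy":0,"dz":-0.02,"ax":0,"ay":0,"az":0},{"grip":0,"dx":0,"dy":0,"dz":-0.02,"ax":0,"ay":0,"az":0},{"grip":0,"dx":0,"dy":0,"dz":-0.02,"ax":0,"ay":0,"az":0}]'|grep -v rot
python3 tr.py 62
```

```text
t: 12.43
position: [436.3, -281.0, 75.9]
contact_force: [0.3, -0.3, -5.6]
gripper_width: 0.412
t: 12.77
position: [436.7, -281.4, 72.8]
contact_force: [0.1, 0.4, -5.9]
gripper_width: 0.412
t 12.77 d/50 [-0.013  0.027 -0.216] rot/pi [ 0.0007  0.0005 -0.0003] F [ 0.1  0.4 -5.9] pos [ 436.7 -281.4   72.8]
```

```bash
for i in 1; do python3 -m crank '[{"grip":0,"dx":0,"dy":0,"dz":-0.025,"ax":0,"ay":0,"az":0},{"grip":0,"dx":0,"dy":0,"dz":-0.025,"ax":0,"ay":0,"az":0},{"grip":0,"dx":0,"dy":0,"dz":-0.025,"ax":0,"ay":0,"az":0},{"grip":0,"dx":0,"dy":0,"dz":-0.025,"ax":0,"ay":0,"az":0},{"grip":0,"dx":0,"dy":0,"dz":-0.025,"ax":0,"ay":0,"az":0}]'|grep -v rot;done
python3 -m crank '[{"grip":0,"dx":0,"dy":0,"dz":-0.02,"ax":0,"ay":0,"az":0},{"grip":0,"dx":0,"dy":0,"dz":-0.02,"ax":0,"ay":0,"az":0}]'|grep -v rot
python3 tr.py 62
```

```text
t: 13.18
position: [436.0, -280.8, 65.7]
contact_force: [-0.0, 0.4, -5.3]
gripper_width: 0.416
t: 13.35
position: [436.0, -280.8, 63.6]
contact_force: [-0.2, 0.1, -5.9]
gripper_width: 0.417
t 13.35 d/50 [ 0.001  0.016 -0.032] rot/pi [ 0.0003 -0.     -0.0003] F [-0.2  0.1 -5.9] pos [ 436.  -280.8   63.6]
```

```bash
python3 -m crank '[{"grip":0,"dx":0,"dy":0,"dz":-0.02,"ax":0,"ay":0,"az":0}]'|grep -v rot
python3 -m crank '[{"grip":0,"dx":0,"dy":0,"dz":-0.01,"ax":0,"ay":0,"az":0},{"grip":0,"dx":0,"dy":0,"dz":0,"ax":0,"ay":0,"az":0}]'|grep -v rot

```

```text
t: 13.43
position: [436.0, -280.8, 62.7]
contact_force: [0.4, 0.6, -5.1]
gripper_width: 0.414
t: 13.6
position: [436.0, -280.8, 62.3]
contact_force: [0.2, 0.2, -6.3]
gripper_width: 0.41
```

```bash
python3 -m crank '[{"grip":0,"dx":0,"dy":0,"dz":-0.01,"ax":0,"ay":0,"az":0},{"grip":0,"dx":0,"dy":0,"dz":0,"ax":0,"ay":0,"az":0}]'|grep -v rot
python3 -m crank '[{"grip":0,"dx":0,"dy":0,"dz":-0.01,"ax":0,"ay":0,"az":0},{"grip":0,"dx":0,"dy":0,"dz":0,"ax":0,"ay":0,"az":0}]'|grep -v rot

```

```text
t: 13.77
position: [436.0, -280.8, 62.2]
contact_force: [-1.3, 1.7, 1.1]
gripper_width: 0.414
t: 13.93
position: [436.0, -280.9, 62.2]
contact_force: [-2.9, 2.3, 7.9]
gripper_width: 0.412
```

The case is on the floor of the tray. I release and go straight up.

```bash
python3 -m crank '[{"grip":0.6,"dx":0,"dy":0,"dz":0,"ax":0,"ay":0,"az":0},{"grip":0.8,"dx":0,"dy":0,"dz":0,"ax":0,"ay":0,"az":0},{"grip":0.9,"dx":0,"dy":0,"dz":0,"ax":0,"ay":0,"az":0},{"grip":0.9,"dx":0,"dy":0,"dz":0,"ax":0,"ay":0,"az":0},{"grip":0.9,"dx":0,"dy":0,"dz":0,"ax":0,"ay":0,"az":0}]'|grep -v rot
python3 -m crank '[{"grip":0.9,"dx":0,"dy":0,"dz":0.1,"ax":0,"ay":0,"az":0},{"grip":0.9,"dx":0,"dy":0,"dz":0.2,"ax":0,"ay":0,"az":0},{"grip":0.9,"dx":0,"dy":0,"dz":0.4,"ax":0,"ay":0,"az":0},{"grip":0.9,"dx":0,"dy":0,"dz":0.5,"ax":0,"ay":0,"az":0},{"grip":0.9,"dx":0,"dy":0,"dz":0.5,"ax":0,"ay":0,"az":0}]'|grep -v rot
python3 -m crank '[{"grip":0.9,"dx":0,"dy":0,"dz":0.6,"ax":0,"ay":0,"az":0},{"grip":0.9,"dx":0,"dy":0.2,"dz":0.6,"ax":0,"ay":0,"az":0},{"grip":0.9,"dx":0,"dy":0.6,"dz":0.2,"ax":0,"ay":0,"az":0},{"grip":0.9,"dx":0,"dy":0.6,"dz":0,"ax":0,"ay":0,"az":0},{"grip":0.9,"dx":0,"dy":0.6,"dz":0,"ax":0,"ay":0,"az":0}]'|grep -v rot
python3 -m crank '[{"grip":0.9,"dx":0,"dy":0.5,"dz":0,"ax":0,"ay":0,"az":0},{"grip":0.9,"dx":0,"dy":0.3,"dz":0,"ax":0,"ay":0,"az":0},{"grip":0.9,"dx":0,"dy":0,"dz":0,"ax":0,"ay":0,"az":0},{"grip":0.9,"dx":0,"dy":0,"dz":0,"ax":0,"ay":0,"az":0}]'|grep -v rot
python3 - <<'E'
from h import *
a,d,w=cloud("scene");b,e,v=cloud("side")
for n,im,dd,ww in(("scene",a,d,w),("side",b,e,v)):
    hsv=cv2.cvtColor(im,cv2.COLOR_RGB2HSV);bl=(dd>0)&(abs(hsv[...,0].astype(int)-114)<9)&(hsv[...,1]>120)
    X,Y,Z=np.moveaxis(ww,2,0)
    m=bl&(abs(X-436)<60)&(abs(Y+280)<80)&(Z>98)&(Z<110);p=ww[m]
    r=cv2.minAreaRect(p[:,:2].astype(np.float32));print(n,"B top",len(p),np.round(r[0]),np.round(r[1]),round(r[2],1),"z",np.median(p[:,2]).round(1))
    z0=np.load(f"{n}0.npz");w0=z0["w"];h0=cv2.cvtColor(z0["im"],cv2.COLOR_RGB2HSV);b0=(z0["d"]>0)&(abs(h0[...,0].astype(int)-114)<9)&(h0[...,1]>120)
    for nm,lo,hi in(("A",10,122),("C",240,350)):
        f=lambda W,B:np.median(W[B&(W[...,0]>540)&(W[...,0]<700)&(W[...,1]>lo)&(W[...,1]<hi)&(W[...,2]>50)&(W[...,2]<160)],0).round(1)
        print(nm,"start",f(w0,b0),"now",f(ww,bl))
c=cv2.resize(a[120:420,130:530],(400,300));f=cv2.resize(b[100:400,150:550],(400,300))
cv2.imwrite("pics/both5.png",np.hstack([c,f])[...,::-1])
E
```

```text
t: 14.35
position: [436.2, -281.0, 61.3]
contact_force: [0.6, 0.1, -0.1]
gripper_width: 0.9
t: 14.77
position: [435.7, -280.5, 147.7]
contact_force: [0.2, -1.7, -0.1]
gripper_width: 0.901
t: 15.18
position: [436.7, -180.5, 218.5]
contact_force: [0.2, 0.6, -0.5]
gripper_width: 0.901
t: 15.52
position: [436.1, -140.5, 217.1]
contact_force: [0.6, -0.4, 0.2]
gripper_width: 0.896
scene B top 263 [ 439. -283.] [40. 91.] 8.3 z 102.3
A start [617.5  70.3 116.7] now [617.1  70.4 116.4]
C start [639.7 291.6 116.2] now [639.9 291.4 116.7]
side B top 223 [ 436. -279.] [36. 99.] 5.8 z 104.0
A start [600.   76.7 129.6] now [601.8  85.1 126.7]
C start [624.1 305.2 127.6] now [623.9 305.6 128.3]
```

View pics/both5.png

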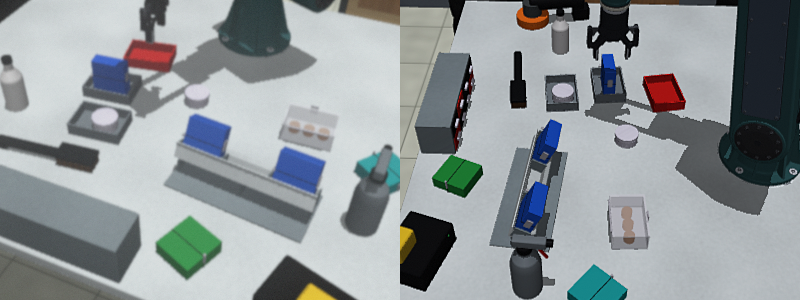

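B stands upright in the empty tray with its top at z≈103. A and C are in their pockets, and the bystanders look unmoved. A's changed side-camera median comes from its end face, which is now visible; the scene camera has A within 0.5 mm.

```bash
python3 -c "
from cell import manip;print(manip.job_done())"
```

```text
the job is handed in; nothing more can be done
None
```

The heavy case is standing upright in the grey tray without the tin, released, with the gripper well clear. I handed the job in at about 15.6 s; no verdict was reported.

- **Weighing:** The first case (at y≈71) pulled about 1.8 N, so it was light and went back in its pocket. The middle case pulled about 5.7 N (about 0.58 kg), which is clearly the full one. I did not lift the third.
- **Placed case:** Both cameras put its top at z 102–104 mm, where 104 is expected. It is within about 4 mm of the tray centre I measured (436, −280), and it was set down at about 14 N.
- **Cases in the rack:** From the scene camera, both are within about 0.5 mm of where they started.
- **Side camera disagreement:** This camera showed the first case shifted by about 9 mm. I put that down to its end face now being visible with the neighbour gone.
- **Other objects:** I compared these by eye in the last picture only, and nothing looked moved.
- **Rough moment:** Putting the first case back, the arm overshot and pressed it into its pocket with about 85 N. That is under the 120 N wrist limit.

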